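Pack the plaster mould's clamping frame and hold it shut

TASK

The plaster mould in the casting frame has to be clamped shut: hang spare wooden slips from the rack on the frame's rails, one at a time, in the gap between the slip already there and the sprung pusher, until the gap closes, that is until the pusher, pushed by its handle, presses firmly on the stack before it reaches the end of its travel (use no more slips than that takes). Finish while holding the handle pushed, with the plate's spring about half compressed (6 mm of its 12 mm) and the stack squeezed against the mould: do not let go, the pusher springs back. The slips not needed stay hanging in the rack, and the other things on the bench stay where they are.

Things in the scene. Friction and masses are not known exactly. Their poses are not given: they have to be found in the camera images.
- frame: (All sizes here in mm.) Wooden casting frame, fixed to the table: a base board 112 (its x) x 270 (its y), 15 thick, carrying two level rails along its y. Rails: tops 60 above the table, inner faces at x = +-31, outer faces at x = +-45. Origin: on the table under the middle of the channel between the rails, z up. The mould stands in the channel at the -y end, the pusher slides on the rails at the +y end and pushes towards -y; its full forward travel is 30.
- mould_face (a point): Point on the face of the white plaster mould (56 wide, top 66 above the table) that looks towards the pusher (frame +y), mid-width, 45 above the table. The mould and the end stop behind it are pegged to the frame and do not move; where they are pegged along the frame differs each time.
- pusher (a joint): Travel of the wooden pusher carriage along the frame in m: 0 = drawn right back (at the start), 0.030 = end of travel, towards the mould (frame -y). A weak return spring (about 1 N at the back, 2.5 N at the end) always draws it back when let go.
- pusher_handle (a point): Centre of the upright wooden handle block on the pusher: 30 wide (frame x) x 24 (frame y) x 54 tall, its top 128 above the table, its foot 74 above the table on a cross bar that is 92 wide in frame x. Moves with the pusher.
- plate (a joint): Compression in m of the spring between the pusher and its front plate: 0 = slack, 0.012 = solid. About 1 N per mm. It grows only when the plate presses on something.
- plate_face (a point): Centre of the front face of the pusher's sprung plate (54 wide, from 20 to 74 above the table), 45 above the table. It looks at the mould (frame -y). With the spring slack it is 42 ahead of the handle's centre; at the start it stands at frame y = +60, and with the pusher at its end and the spring slack at frame y = +30. That leaves a gap of 10 to 28 to the mould face, to be filled with slips 12 thick each.
- rack: Wooden rack fixed to the table, base 108 (its x) x 140 (its y), two rails along its y like the frame's, tops also 60 above the table; it carries the three spare slips at rack y about -36, 0, +36, each parallel to rack x. Origin on the table under its middle. Small pegs stand 9 above the rails half-way between the slips.
- slip0_grip (a point): The slip that already hangs in the gap of the frame, next to the mould: wooden packing slip, an upright flat board 12 thick in its y, three steps in its x: a foot 54 wide x 42 tall that hangs between the rails, ears 86 wide x 12 tall that rest on the rails, and on top a tab 40 wide x 36 tall to grip across its width. The point is the centre of the tab: 72 above the slip's underside, 30 above the underside of the ears, so 90 above the table when it hangs. Weighs 40 to 85 g.
- slip1_grip (a point): Spare slip in the rack (at rack y about -36): wooden packing slip, an upright flat board 12 thick in its y, three steps in its x: a foot 54 wide x 42 tall that hangs between the rails, ears 86 wide x 12 tall that rest on the rails, and on top a tab 40 wide x 36 tall to grip across its width. The point is the centre of the tab: 72 above the slip's underside, 30 above the underside of the ears, so 90 above the table when it hangs. Weighs 40 to 85 g.
- slip2_grip (a point): Spare slip in the rack (at rack y about 0): wooden packing slip, an upright flat board 12 thick in its y, three steps in its x: a foot 54 wide x 42 tall that hangs between the rails, ears 86 wide x 12 tall that rest on the rails, and on top a tab 40 wide x 36 tall to grip across its width. The point is the centre of the tab: 72 above the slip's underside, 30 above the underside of the ears, so 90 above the table when it hangs. Weighs 40 to 85 g.
- slip3_grip (a point): Spare slip in the rack (at rack y about 36): wooden packing slip, an upright flat board 12 thick in its y, three steps in its x: a foot 54 wide x 42 tall that hangs between the rails, ears 86 wide x 12 tall that rest on the rails, and on top a tab 40 wide x 36 tall to grip across its width. The point is the centre of the tab: 72 above the slip's underside, 30 above the underside of the ears, so 90 above the table when it hangs. Weighs 40 to 85 g.
- brush: Bystander: paint brush lying flat, 170 long, between frame and rack; leave it and the jars, mug, bowl, spatula and plaster fish where they are.
Things that resemble listed ones, but are neither listed nor needed, are in the scene too. What is shaped like the part that bears slip2_grip but pink is not meant.

How it is judged:
By the outcome, as a careful person would: the job done as asked, in the order asked, and still so for the second after the job is handed in, while the arm keeps its last pose, push and grip.
It also fails if it takes over 72 s, if anything falls off the work surface, if the arm or the gripper's body presses on something with over 40 N, if the wrist force passes 120 N, or if a joint passes its speed limit or range.

ROBOT

A 6-joint arm with a two-finger parallel gripper is mounted at the origin on the work surface. World frame = base frame: x ahead of the robot, y to its left, z up, the work surface at z = 0. Lengths are in m, angles in rad, forces in N, time in s.
With the tool pointing down it reaches from about 0.35 to 0.975 m from the base axis. Payload 4.9 kg.
Tool frame: the origin (TCP) lies on the centre line of the jaws, within the pads' length; the fingertips stand 14 mm ahead of it and the grasp point (between the pads) lies 5 mm behind it; z points along the fingers, y is the line along which they close (so a half turn about z gives the same grasp; the last joint's range is limited). The gripper opens to 85 mm and grips with 20 to 120 N. Pads are 22 mm wide; open, the fingers measure 114 mm over their backs; the gripper's body (76 mm by 85 mm) begins 54 mm behind the grasp point. The pads swing forward as they close: fully open they stand 13 mm farther back than shut.
Start: joints at [-1.465, 0.053, 1.613, -0, 1.476, -0.119], TCP at [0.139, -0.609, 0.245] pointing down, gripper open.
Joint ranges: [-3.01, 3.01], [-1.01, 2.22], [0.06, 2.58], [-1.02, 4.17], [0.09, 2.62], [-3.14, 3.14]. Speed limits (rad/s): [2.57, 2.57, 3.14, 3.14, 3.14, 3.14].

INTERFACE

Orientations are given as a unit quaternion [w, x, y, z].
In Python, from plant import * gives the robot as it stands.
- The arm moves only by the tool send_rows, never from a script. Its argument "steps" is a list of rows, each an object with "translation": the shift along the tool's x, y, z in cm, a list of three; "delta_rot": the turn, a rotation vector about the tool's x, y, z in rad, a list of three; "jaw": the finger opening in cm, from 0 to 8.54. In form: [{"translation": [dx, dy, dz], "delta_rot": [rx, ry, rz], "jaw": jaw}, ...]. A call has exactly 8 rows; each row is the pose to reach, as a shift and turn from the pose commanded when the call began, along the tool's axes at that moment; what a row does not reach only later rows make up. A row lasts 1/10 s, in which the tool goes at most 50 mm and 8.59 degrees, less where a joint would pass 70% of its speed; a pose out of reach is approached as far as the arm can. A call with a gripper value outside its range is refused whole. The fingers move at their own pace and stop on an object; the grip force is fixed at half the most. Time passes only in rows, so rows that repeat a pose let the fingers close, or fill a call up. It gives the time, the measured TCP pose, the force, the opening and the grip force at its end, in the units of the state.
- state(): the state, without advancing time (a new reading comes with each control period).
- grab_frame(name): name is "side" or "top"; returns a dict with "pixels" (420x560x3 uint8, blue, green, red), "range_z" (420x560 float32, m along the optical axis (not along the pixel's ray), 0 where there is no reading), "fx", "fy", "cx", "cy" (pixels), "rvec" (rotation vector, rad) and "tvec" (3), from world to camera coordinates, as OpenCV has them. Camera axes: x right, y down, z forward; pixel columns grow to the right and rows downward; lengths in m; the calibration is good to about 2 mm. A picture is of the moment at which its call begins.
- job_done(): hands the job in; it is judged then, once.
The state is a dict: "time": time; "joint_pos": joint angles; "joint_vel": joint speeds; "joint_efforts": joint torques, N m; "tool_pos": TCP position; "tool_rot": TCP orientation; "contact_force": force on the tool from outside, world axes, zero at the start; "ft_torque": the same for the moment, N m; "gripper_width": opening from 0.0 (shut) to 1.0 (fully open); "grasp_force": force on a finger pad.
Only numpy, scipy, OpenCV 4.12 (cv2) and the standard library are available. Lean on these libraries where they do the work, as an engineer would, in place of code of your own. Each camera call takes 0.05 s, during which the arm holds its last target. There are 200 camera calls.

## Working session

There is one attempt and no reset: what is moved stays moved. The work goes in short steps, Python scripts to look and compute and a tool call to move; the robot and the scene stay as the last step left them, time stands still between calls to the robot, and variables do not carry over. Pictures are saved under pics/ and viewed, at most 10 in all, crops included, and the job is handed in when it is done.

Besides the shell and the picture viewer there is one more tool, called after "Request:" by a JSON object that holds its "fn" and its "kwargs". send_rows: Moves the arm, as the interface text tells. Its arguments: {"type":"object","properties":{"steps":{"type":"array","items":{"type":"object","properties":{"translation":{"type":"array","items":{"type":"number"}},"delta_rot":{"type":"array","items":{"type":"number"}},"jaw":{"type":"number"}}}}},"required":["steps"]}

```bash
ls; mkdir -p pics; python3 - <<'E'
from plant import *
import cv2,numpy as np
print(state())
for n in("top","side"):
    f=grab_frame(n);cv2.imwrite(f"pics/{n}0.png",f["pixels"])
    np.savez(f"{n}0.npz",**f)
    R=cv2.Rodrigues(np.array(f["rvec"]))[0];print(n,f["fx"],f["cx"],f["cy"],(-R.T@np.array(f["tvec"]).ravel()),R.round(3).tolist())
E
```

```text
pics
{'time': 0.0, 'joint_pos': array([-1.46500888e+00,  5.33599988e-02,  1.61432496e+00, -1.77535816e-05,
        1.47602780e+00, -1.19014219e-01]), 'joint_vel': array([-1.92441411e-03,  2.72718236e-04, -1.95592012e-03,  8.46460213e-04,
        5.38633176e-05,  9.01326793e-04]), 'joint_efforts': array([ 3.22395772e-04, -3.93684447e+01, -3.70174026e+01, -8.20743981e-05,
        7.09510467e-03, -6.96211046e-06]), 'tool_pos': array([ 0.13924235, -0.60866077,  0.24404257]), 'tool_rot': array([-1.06008957e-03,  9.93689021e-01,  1.12165084e-01, -1.82537148e-06]), 'contact_force': array([-0.64551434,  0.87741426, -0.96463168]), 'ft_torque': array([ 0.01079571, -0.02278559,  0.0206689 ]), 'grasp_force': 0.0, 'gripper_width': 1.0027896002260148}
top 519.5630852032302 277.2594709701852 215.12493790693608 [0.42546182 0.12287313 1.04447806] [[0.012, -1.0, 0.0], [-0.993, -0.012, -0.121], [0.121, 0.001, -0.993]]
side 462.19205338759065 273.3448806014299 210.34703471620966 [0.11573308 0.74694582 0.7621531 ] [[-0.827, -0.562, 0.003], [-0.38, 0.556, -0.739], [0.414, -0.613, -0.674]]
```

View pics/top0.png

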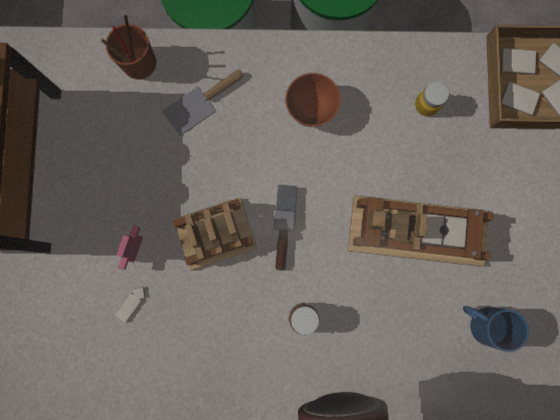

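View pics/side0.png

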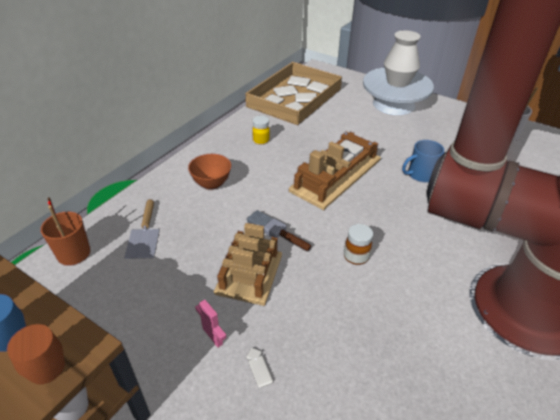

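The top view shows the rack at about (215,233) with three spare slips. The frame is at about (420,230), with the pusher handle at (378,220), slip0 at about (420,228) and the white mould at (445,230). The pink decoy is at (128,247).

```bash
cat > h.py <<'E'
import numpy as np,cv2
def cloud(f):
    z=f["range_z"];v,u=np.mgrid[:z.shape[0],:z.shape[1]]
    P=np.stack([(u-f["cx"])/f["fx"]*z,(v-f["cy"])/f["fy"]*z,z],-1)
    R=cv2.Rodrigues(np.array(f["rvec"]).ravel())[0]
    W=(P-np.array(f["tvec"]).ravel())@R
    W[z==0]=np.nan
    return W
E
python3 - <<'E'
from h import *
f=np.load("top0.npz");W=cloud(f)
img=f["pixels"];H=np.clip(np.nan_to_num(W[...,2])/0.14*255,0,255).astype(np.uint8)
C=cv2.applyColorMap(H,cv2.COLORMAP_JET)
def crop(i,r): return cv2.resize(i[r[1]:r[3],r[0]:r[2]],None,fx=5,fy=5,interpolation=cv2.INTER_NEAREST)
a=(340,190,500,270);b=(168,195,260,275)
A=crop(img,a);A=np.vstack([np.clip(A*1.6,0,255).astype(np.uint8)[:300],crop(C,a)[:300]])
A=np.vstack([crop(np.clip(img*1.6,0,255).astype(np.uint8),a)[:,:], ])
B=np.hstack([crop(np.clip(img*1.6,0,255).astype(np.uint8),b),crop(C,b)])
A2=np.vstack([A,crop(C,a)])
cv2.imwrite("pics/f.png",cv2.resize(A2,(600,600)));cv2.imwrite("pics/r.png",cv2.resize(B,(800,348)))
g=np.isfinite(W[...,2])&(W[...,2]<.02)&(W[...,2]>-.02);print("table z",np.median(W[...,2][g]))
for n,r in(("frame",a),("rack",b)):
    p=W[r[1]:r[3],r[0]:r[2]].reshape(-1,3);
    h,e=np.histogram(p[:,2],np.arange(0,.14,.004));print(n,[(round(x,3),c) for x,c in zip(e,h) if c])
E
```

```text
table z 0.00032544259616770494
frame [(np.float64(0.0), np.int64(2680)), (np.float64(0.004), np.int64(175)), (np.float64(0.008), np.int64(127)), (np.float64(0.012), np.int64(1279)), (np.float64(0.016), np.int64(676)), (np.float64(0.02), np.int64(42)), (np.float64(0.024), np.int64(44)), (np.float64(0.028), np.int64(54)), (np.float64(0.032), np.int64(41)), (np.float64(0.036), np.int64(55)), (np.float64(0.04), np.int64(50)), (np.float64(0.044), np.int64(91)), (np.float64(0.048), np.int64(129)), (np.float64(0.052), np.int64(134)), (np.float64(0.056), np.int64(678)), (np.float64(0.06), np.int64(932)), (np.float64(0.064), np.int64(987)), (np.float64(0.068), np.int64(687)), (np.float64(0.072), np.int64(1014)), (np.float64(0.076), np.int64(127)), (np.float64(0.08), np.int64(24)), (np.float64(0.084), np.int64(16)), (np.float64(0.088), np.int64(21)), (np.float64(0.092), np.int64(23)), (np.float64(0.096), np.int64(20)), (np.float64(0.1), np.int64(24)), (np.float64(0.104), np.int64(85)), (np.float64(0.108), np.int64(87)), (np.float64(0.112), np.int64(8)), (np.float64(0.116), np.int64(9)), (np.fl
[... 421 characters left out ...]
, (np.float64(0.036), np.int64(18)), (np.float64(0.04), np.int64(20)), (np.float64(0.044), np.int64(34)), (np.float64(0.048), np.int64(44)), (np.float64(0.052), np.int64(52)), (np.float64(0.056), np.int64(396)), (np.float64(0.06), np.int64(362)), (np.float64(0.064), np.int64(46)), (np.float64(0.068), np.int64(233)), (np.float64(0.072), np.int64(221)), (np.float64(0.076), np.int64(18)), (np.float64(0.08), np.int64(24)), (np.float64(0.084), np.int64(15)), (np.float64(0.088), np.int64(9)), (np.float64(0.092), np.int64(19)), (np.float64(0.096), np.int64(21)), (np.float64(0.1), np.int64(12)), (np.float64(0.104), np.int64(244)), (np.float64(0.108), np.int64(201)), (np.float64(0.112), np.int64(3))]
```

View pics/f.png

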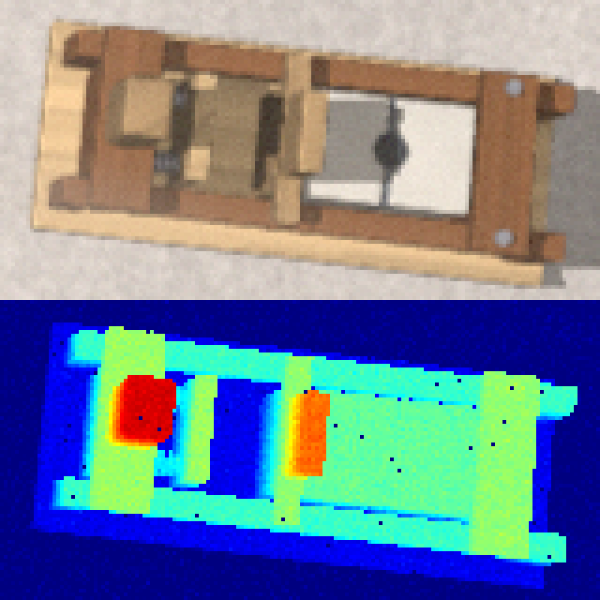

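View pics/r.png

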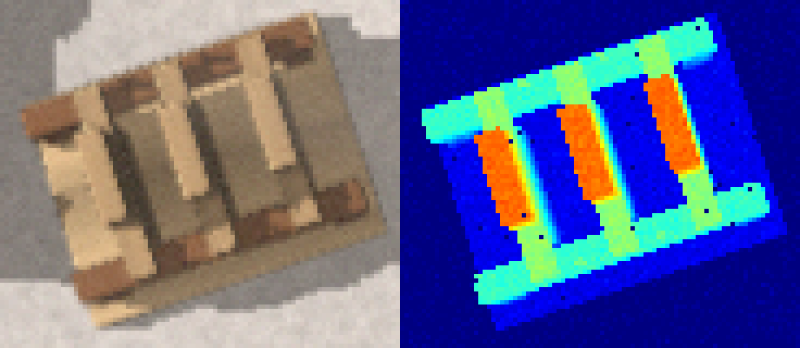

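The frame crop shows the handle, plate, slip0 against the mould and the end bar. The rack crop shows three slips, each with its tab and ears. Next I fit the poses.

```bash
cat >> h.py <<'E'
def band(W,r,lo,hi):
    p=W[r[1]:r[3],r[0]:r[2]].reshape(-1,3);return p[(p[:,2]>lo)&(p[:,2]<hi)]
def comps(W,r,lo,hi,mn=30):
    s=W[r[1]:r[3],r[0]:r[2]];m=((s[...,2]>lo)&(s[...,2]<hi)).astype(np.uint8)
    n,l=cv2.connectedComponents(m,connectivity=4)
    return [s[l==i] for i in range(1,n) if (l==i).sum()>=mn]
def rect(p):
    (c,(a,b),t)=cv2.minAreaRect((p[:,:2]*1000).astype(np.float32))
    if a<b:a,b,t=b,a,t+90
    return np.round(c,1),round(a,1),round(b,1),round((t+90)%180-90,1),len(p),round(np.median(p[:,2])*1000,1)
A=(340,190,500,270);B=(168,195,260,275)
E
python3 - <<'E'
from h import *
W=cloud(np.load("top0.npz"))
for n,r,bs in(("frame",A,((.104,.114),(.122,.134),(.069,.079),(.056,.0665))),("rack",B,((.104,.114),(.069,.078),(.056,.064)))):
    for lo,hi in bs:
        for p in comps(W,r,lo,hi): print(n,lo,rect(p),p[:,:2].mean(0).round(4))
E
```

```text
frame 0.104 (array([ 524.9, -140.9]), 40.1, 12.6, -7.5, 156, np.float64(108.0)) [ 0.5247 -0.1405]
frame 0.122 (array([534.3, -57.7]), 30.2, 23.7, -7.2, 224, np.float64(127.6)) [ 0.5338 -0.0571]
frame 0.069 (array([534.3, -57.6]), 92.1, 30.8, -5.7, 529, np.float64(73.9)) [ 0.5318 -0.056 ]
frame 0.069 (array([ 546.7, -142.3]), 42.8, 12.4, -8.7, 84, np.float64(72.4)) [ 0.5527 -0.142 ]
frame 0.069 (array([ 514. , -247.1]), 91.8, 29.4, -5.6, 724, np.float64(72.4)) [ 0.5138 -0.2465]
frame 0.069 (array([530. , -94.8]), 53.5, 10.6, -4.8, 164, np.float64(74.1)) [ 0.5301 -0.0944]
frame 0.069 (array([ 502.4, -138.3]), 39.6, 12.3, -5.6, 94, np.float64(72.3)) [ 0.4969 -0.137 ]
frame 0.056 (array([573.9, -41. ]), 13.7, 13.0, -4.5, 56, np.float64(59.7)) [ 0.5736 -0.0411]
frame 0.056 (array([ 567.1, -110.3]), 62.8, 18.4, 79.6, 239, np.float64(60.3)) [ 0.5664 -0.1105]
frame 0.056 (array([ 552. , -195.6]), 85.5, 26.0, 83.2, 372, np.float64(60.5)) [ 0.5561 -0.1971]
frame 0.056 (array([ 549.7, -278.8]), 18.6, 14.0, 87.6, 70, np.float64(60.5)) [ 0.5491 -0.2787]
frame 0.056 (array([ 537.8, -196.6]), 30.4,
[... 1495 characters left out ...]
22.7, 11.9, 19.8, 79, np.float64(72.4)) [0.4718 0.2693]
rack 0.056 (array([566.8, 207.7]), 21.0, 14.9, -65.9, 81, np.float64(60.3)) [0.5664 0.2076]
rack 0.056 (array([555.5, 240.1]), 26.4, 14.3, -68.7, 98, np.float64(60.2)) [0.5549 0.2407]
rack 0.056 (array([543. , 276.1]), 22.5, 14.2, -69.5, 83, np.float64(60.0)) [0.5425 0.2759]
rack 0.056 (array([530.7, 310.5]), 24.4, 13.1, -72.7, 89, np.float64(60.1)) [0.5306 0.3106]
rack 0.056 (array([494.8, 183.5]), 22.2, 14.1, -69.5, 79, np.float64(59.5)) [0.4946 0.1826]
rack 0.056 (array([483.9, 214.8]), 27.2, 13.8, -70.5, 96, np.float64(59.8)) [0.4836 0.2157]
rack 0.056 (array([465.5, 267.3]), 63.5, 14.2, -70.6, 190, np.float64(59.8)) [0.4649 0.2681]
```

```bash
cat >> h.py <<'E'
th=np.radians(-6.0);FY=np.array([-np.sin(th),np.cos(th)]);FX=np.array([np.cos(th),np.sin(th)])
O=np.array([.5343,-.0577])-.102*FY
def tofr(p):
    d=p[...,:2]-O;return np.stack([d@FX,d@FY,p[...,2]],-1)
E
python3 - <<'E'
from h import *
for n in("top","side"):
    F=tofr(cloud(np.load(n+"0.npz"))).reshape(-1,3)*1000
    for a,b in((-27,-21),(21,27)):
        s=F[(F[:,0]>a)&(F[:,0]<b)&(F[:,1]>-15)&(F[:,1]<35)&(F[:,2]>30)]
        s=s[np.argsort(-s[:,1])];print(n,a,[(round(float(y),1),round(float(z))) for _,y,z in s][:60])
    if n=="top":
        s=F[(abs(F[:,0])<25)&(F[:,2]>68)&(F[:,2]<78)&(F[:,1]>40)&(F[:,1]<75)];print("plate",np.percentile(s[:,1],[2,50,98]),s[:,0].mean())
        s=F[(abs(F[:,0])<42)&(F[:,2]>68)&(F[:,2]<77)&(F[:,1]<0)];print("bar",np.percentile(s[:,1],[2,98]))
E
```

```text
top -27 [(24.9, 62), (24.5, 46), (24.4, 52), (24.3, 68), (24.3, 38), (24.3, 44), (24.3, 37), (24.2, 36), (24.1, 66), (24.1, 65), (24.0, 59), (24.0, 52), (23.9, 57), (23.8, 43), (23.7, 50), (23.5, 72), (23.5, 71), (23.2, 70), (23.1, 56), (22.0, 72), (21.7, 72), (21.6, 72), (19.9, 72), (19.8, 72), (19.6, 70), (18.4, 72), (18.4, 73), (17.7, 71), (16.6, 73), (16.5, 73), (16.0, 71), (15.7, 71), (15.1, 74), (14.9, 75), (14.0, 71), (13.7, 71), (13.0, 73), (12.9, 73), (12.7, 74), (12.3, 72), (9.3, 67), (8.7, 65), (8.5, 65), (7.9, 69), (7.0, 66), (6.4, 64), (5.1, 66), (4.9, 65), (4.3, 62), (3.7, 67), (3.7, 67), (3.3, 67), (2.0, 68), (1.6, 67), (1.3, 67), (1.1, 65), (-0.6, 66), (-0.9, 64), (-0.9, 65), (-2.3, 67)]
top 21 [(24.7, 67), (24.4, 74), (24.2, 44), (24.2, 66), (24.2, 50), (24.1, 51), (24.1, 36), (24.0, 34), (23.9, 72), (23.9, 50), (23.9, 42), (23.8, 56), (23.8, 43), (23.7, 70), (23.6, 56), (23.5, 56), (23.5, 33), (23.4, 62), (22.8, 74), (22.6, 74), (22.2, 73), (21.1, 76), (20.3, 72), (19.8, 70), (18.9, 74), (18.3, 72), (16.7, 72), (16.4, 72), (14.4, 71), (12.6, 71), (5.9, 67), (4.3, 68
[... 469 characters left out ...]
1, 56), (28.0, 54), (28.0, 62), (27.5, 60), (27.2, 73), (26.8, 52), (26.4, 68), (25.8, 69), (25.7, 66), (25.5, 48), (25.4, 100), (25.2, 56), (23.9, 72), (23.6, 52), (22.8, 71), (22.3, 53), (21.7, 71), (20.8, 95), (20.1, 54), (20.0, 73), (19.7, 97), (18.8, 72), (18.1, 70), (15.4, 70), (7.1, 65), (5.7, 65), (3.6, 65), (1.4, 64), (1.0, 66), (-0.4, 66), (-3.8, 64), (-5.6, 66), (-8.0, 65), (-9.0, 66), (-11.3, 58), (-12.9, 63), (-14.1, 63), (-14.6, 64)]
side 21 [(29.9, 45), (28.9, 48), (28.2, 62), (27.9, 53), (27.6, 63), (27.5, 68), (27.3, 64), (27.1, 70), (26.9, 72), (26.3, 59), (26.3, 58), (25.8, 52), (25.6, 54), (25.4, 48), (24.7, 71), (23.7, 63), (23.4, 53), (22.0, 72), (20.9, 63), (17.5, 71)]
```

```bash
cat > go.py <<'E'
import sys,numpy as np
from scipy.spatial.transform import Rotation as Ro
from plant import state
x,y,z,yaw=map(float,sys.argv[1:5])   # m, yaw of tool y in deg, tool down
s=state();q=s["tool_rot"];R=Ro.from_quat([q[1],q[2],q[3],q[0]])
c,n=np.cos(np.radians(yaw)),np.sin(np.radians(yaw))
Y=np.array([c,n,0]);Z=np.array([0,0,-1.]);X=np.cross(Y,Z)
T=Ro.from_matrix(np.c_[X,Y,Z])
print("t",round(s["time"],2),"pos",s["tool_pos"].round(4),"yaw_y",np.degrees(np.arctan2(*R.as_matrix()[[1,0],1])).round(2),"F",s["contact_force"].round(1),"w",round(s["gripper_width"],3),"gf",round(s["grasp_force"],1))
print("trans cm",(R.inv().apply(np.array([x,y,z])-s["tool_pos"])*100).round(2),"rot",(R.inv()*T).as_rotvec().round(3))
E
python3 go.py .5245 .2098 .2 19
```

```text
t 0.1 pos [ 0.1393 -0.6087  0.2442] yaw_y -77.12 F [-0.5  0.1  0. ] w 1.0 gf 0.0
trans cm [ 55.8  -71.2    4.56] rot [-1.000e-03 -2.000e-03 -1.678e+00]
```

Request:
{"fn": "send_rows", "kwargs": {"steps": [{"translation": [55.8,-71.2,2],"delta_rot": [0,0,-1.678],"jaw": 8.5},{"translation": [55.8,-71.2,2],"delta_rot": [0,0,-1.678],"jaw": 8.5},{"translation": [55.8,-71.2,2],"delta_rot": [0,0,-1.678],"jaw": 8.5},{"translation": [55.8,-71.2,2],"delta_rot": [0,0,-1.678],"jaw": 8.5},{"translation": [55.8,-71.2,2],"delta_rot": [0,0,-1.678],"jaw": 8.5},{"translation": [55.8,-71.2,2],"delta_rot": [0,0,-1.678],"jaw": 8.5},{"translation": [55.8,-71.2,2],"delta_rot": [0,0,-1.678],"jaw": 8.5},{"translation": [55.8,-71.2,2],"delta_rot": [0,0,-1.678],"jaw": 8.5}]}}

```text
time: 0.9
tool_pos: [0.3098, -0.2455, 0.236]
tool_rot: [0.0, 0.755, 0.656, 0.0]
contact_force: [1.1, -0.6, 1.0]
gripper_width: 0.994
grasp_force: 0.0
```

```bash
python3 go.py .5245 .2098 .2 19
```

```text
t 0.9 pos [ 0.3098 -0.2455  0.236 ] yaw_y -8.06 F [ 1.1 -0.6  1. ] w 0.994 gf 0.0
trans cm [48.09 14.87  3.61] rot [ 0.    -0.    -0.472]
```

Request:
{"fn": "send_rows", "kwargs": {"steps": [{"translation": [48.1,14.9,3.6],"delta_rot": [0,0,-0.472],"jaw": 8.5},{"translation": [48.1,14.9,3.6],"delta_rot": [0,0,-0.472],"jaw": 8.5},{"translation": [48.1,14.9,3.6],"delta_rot": [0,0,-0.472],"jaw": 8.5},{"translation": [48.1,14.9,3.6],"delta_rot": [0,0,-0.472],"jaw": 8.5},{"translation": [48.1,14.9,3.6],"delta_rot": [0,0,-0.472],"jaw": 8.5},{"translation": [48.1,14.9,3.6],"delta_rot": [0,0,-0.472],"jaw": 8.5},{"translation": [48.1,14.9,3.6],"delta_rot": [0,0,-0.472],"jaw": 8.5},{"translation": [48.1,14.9,3.6],"delta_rot": [0,0,-0.472],"jaw": 8.5}]}}

```text
time: 1.7
tool_pos: [0.4821, 0.1147, 0.2075]
tool_rot: [0.0, 0.583, 0.813, -0.0]
contact_force: [0.8, -0.4, 0.3]
gripper_width: 0.997
grasp_force: 0.0
```

```bash
python3 go.py .5245 .2098 .2 19
```

```text
t 1.7 pos [0.4821 0.1147 0.2075] yaw_y 18.72 F [ 0.8 -0.4  0.3] w 0.997 gf 0.0
trans cm [7.64 7.07 0.74] rot [-0.     0.    -0.005]
```

Request:
{"fn": "send_rows", "kwargs": {"steps": [{"translation": [7.64,7.07,0.7],"delta_rot": [0,0,-0.005],"jaw": 8.5},{"translation": [7.64,7.07,0.7],"delta_rot": [0,0,-0.005],"jaw": 8.5},{"translation": [7.64,7.07,0.7],"delta_rot": [0,0,-0.005],"jaw": 8.5},{"translation": [7.64,7.07,3],"delta_rot": [0,0,-0.005],"jaw": 8.5},{"translation": [7.64,7.07,5],"delta_rot": [0,0,-0.005],"jaw": 8.5},{"translation": [7.64,7.07,7],"delta_rot": [0,0,-0.005],"jaw": 8.5},{"translation": [7.64,7.07,7],"delta_rot": [0,0,-0.005],"jaw": 8.5},{"translation": [7.64,7.07,7],"delta_rot": [0,0,-0.005],"jaw": 8.5}]}}

```text
time: 2.5
tool_pos: [0.524, 0.2069, 0.1378]
tool_rot: [-0.0, 0.581, 0.814, -0.0]
contact_force: [0.3, 0.0, 0.3]
gripper_width: 0.992
grasp_force: 0.0
```

```bash
python3 go.py .5245 .2098 .093 19
```

```text
t 2.5 pos [0.524  0.2069 0.1378] yaw_y 18.94 F [0.3 0.  0.3] w 0.992 gf 0.0
trans cm [0.26 0.14 4.48] rot [-0.001  0.    -0.001]
```

Request:
{"fn": "send_rows", "kwargs": {"steps": [{"translation": [0.26,0.14,1],"delta_rot": [0,0,0],"jaw": 8.5},{"translation": [0.26,0.14,2],"delta_rot": [0,0,0],"jaw": 8.5},{"translation": [0.26,0.14,3.2],"delta_rot": [0,0,0],"jaw": 8.5},{"translation": [0.26,0.14,4.4],"delta_rot": [0,0,0],"jaw": 8.5},{"translation": [0.26,0.14,4.4],"delta_rot": [0,0,0],"jaw": 8.5},{"translation": [0.26,0.14,4.4],"delta_rot": [0,0,0],"jaw": 8.5},{"translation": [0.26,0.14,4.4],"delta_rot": [0,0,0],"jaw": 8.5},{"translation": [0.26,0.14,4.4],"delta_rot": [0,0,0],"jaw": 8.5}]}}

```text
time: 3.3
tool_pos: [0.5254, 0.2105, 0.0947]
tool_rot: [0.0, 0.581, 0.814, 0.001]
contact_force: [-0.1, -0.0, 0.6]
gripper_width: 0.995
grasp_force: 0.0
```

```bash
python3 go.py .5245 .2098 .093 19
```

```text
t 3.3 pos [0.5254 0.2105 0.0947] yaw_y 18.96 F [-0.1 -0.   0.6] w 0.995 gf 0.0
trans cm [-0.04 -0.11  0.17] rot [ 0.001  0.    -0.001]
```

Within about 1 mm. Close the jaws, then lift.

Request:
{"fn": "send_rows", "kwargs": {"steps": [{"translation": [0,-0.1,0.1],"delta_rot": [0,0,0],"jaw": 3.6},{"translation": [0,-0.1,0.1],"delta_rot": [0,0,0],"jaw": 3.6},{"translation": [0,-0.1,0.1],"delta_rot": [0,0,0],"jaw": 3.6},{"translation": [0,-0.1,0.1],"delta_rot": [0,0,0],"jaw": 3.6},{"translation": [0,-0.1,0.1],"delta_rot": [0,0,0],"jaw": 3.6},{"translation": [0,-0.1,0.1],"delta_rot": [0,0,0],"jaw": 3.6},{"translation": [0,-0.1,0.1],"delta_rot": [0,0,0],"jaw": 3.6},{"translation": [0,-0.1,0.1],"delta_rot": [0,0,0],"jaw": 3.6}]}}

```text
time: 4.1
tool_pos: [0.5243, 0.2101, 0.0934]
tool_rot: [0.0, 0.581, 0.814, 0.0]
contact_force: [1.4, -0.0, 3.4]
gripper_width: 0.454
grasp_force: 60.7
```

```bash
python3 go.py .5245 .2098 .193 19
```

```text
t 4.1 pos [0.5243 0.2101 0.0934] yaw_y 18.96 F [ 1.4 -0.   3.4] w 0.454 gf 60.7
trans cm [-0.04  0.02 -9.96] rot [ 0.001  0.    -0.001]
```

Request:
{"fn": "send_rows", "kwargs": {"steps": [{"translation": [0,0,-1],"delta_rot": [0,0,0],"jaw": 3.6},{"translation": [0,0,-3],"delta_rot": [0,0,0],"jaw": 3.6},{"translation": [0,0,-6],"delta_rot": [0,0,0],"jaw": 3.6},{"translation": [0,0,-9],"delta_rot": [0,0,0],"jaw": 3.6},{"translation": [0,0,-12],"delta_rot": [0,0,0],"jaw": 3.6},{"translation": [-2,0,-13],"delta_rot": [0,0,0],"jaw": 3.6},{"translation": [-4,0,-13],"delta_rot": [0,0,0],"jaw": 3.6},{"translation": [-6,0,-13],"delta_rot": [0,0,0],"jaw": 3.6}]}}

```text
time: 4.9
tool_pos: [0.5434, 0.1528, 0.2237]
tool_rot: [0.0, 0.581, 0.814, 0.0]
contact_force: [-0.1, 0.0, -1.3]
gripper_width: 0.455
grasp_force: 61.8
```

```bash
python3 go.py .5271 -.1263 .225 -6
```

```text
t 4.9 pos [0.5434 0.1528 0.2237] yaw_y 19.0 F [-0.1  0.  -1.3] w 0.455 gf 61.8
trans cm [-25.86 -10.63  -0.13] rot [0.    0.    0.436]
```

Request:
{"fn": "send_rows", "kwargs": {"steps": [{"translation": [-4,-1.6,0],"delta_rot": [0,0,0.07],"jaw": 3.6},{"translation": [-8,-3.3,0],"delta_rot": [0,0,0.14],"jaw": 3.6},{"translation": [-12,-5,0],"delta_rot": [0,0,0.21],"jaw": 3.6},{"translation": [-16,-6.6,0],"delta_rot": [0,0,0.28],"jaw": 3.6},{"translation": [-20,-8.3,0],"delta_rot": [0,0,0.35],"jaw": 3.6},{"translation": [-24,-9.9,0],"delta_rot": [0,0,0.42],"jaw": 3.6},{"translation": [-25.8,-10.6,0],"delta_rot": [0,0,0.436],"jaw": 3.6},{"translation": [-25.8,-10.6,0],"delta_rot": [0,0,0.436],"jaw": 3.6}]}}

```text
time: 5.7
tool_pos: [0.5263, -0.1274, 0.2227]
tool_rot: [-0.0, 0.745, 0.668, -0.0]
contact_force: [-0.3, -0.4, -0.6]
gripper_width: 0.458
grasp_force: 61.8
```

```bash
python3 go.py .5271 -.1263 .094 -6
```

```text
t 5.7 pos [ 0.5263 -0.1274  0.2227] yaw_y -6.25 F [-0.3 -0.4 -0.6] w 0.458 gf 61.8
trans cm [ 0.12  0.08 12.87] rot [-0.001  0.    -0.004]
```

Request:
{"fn": "send_rows", "kwargs": {"steps": [{"translation": [0.15,0.08,1],"delta_rot": [0,0,-0.004],"jaw": 3.6},{"translation": [0.15,0.08,3],"delta_rot": [0,0,-0.004],"jaw": 3.6},{"translation": [0.15,0.08,4],"delta_rot": [0,0,-0.004],"jaw": 3.6},{"translation": [0.15,0.08,5.5],"delta_rot": [0,0,-0.004],"jaw": 3.6},{"translation": [0.15,0.08,7],"delta_rot": [0,0,-0.004],"jaw": 3.6},{"translation": [0.15,0.08,8],"delta_rot": [0,0,-0.004],"jaw": 3.6},{"translation": [0.15,0.08,8],"delta_rot": [0,0,-0.004],"jaw": 3.6},{"translation": [0.15,0.08,8],"delta_rot": [0,0,-0.004],"jaw": 3.6}]}}

```text
time: 6.5
tool_pos: [0.5281, -0.1237, 0.1429]
tool_rot: [-0.0, 0.742, 0.671, -0.0]
contact_force: [0.8, 0.2, -0.9]
gripper_width: 0.452
grasp_force: 61.8
```

```bash
python3 go.py .5271 -.1263 .094 -6
```

```text
t 6.5 pos [ 0.5281 -0.1237  0.1429] yaw_y -5.78 F [ 0.8  0.2 -0.9] w 0.452 gf 61.8
trans cm [-0.27 -0.07  4.89] rot [-0.    -0.     0.004]
```

Request:
{"fn": "send_rows", "kwargs": {"steps": [{"translation": [-0.2,-0.07,0.8],"delta_rot": [0,0,0.003],"jaw": 3.6},{"translation": [-0.2,-0.07,1.6],"delta_rot": [0,0,0.003],"jaw": 3.6},{"translation": [-0.2,-0.07,2.4],"delta_rot": [0,0,0.003],"jaw": 3.6},{"translation": [-0.2,-0.07,3.2],"delta_rot": [0,0,0.003],"jaw": 3.6},{"translation": [-0.2,-0.07,4.0],"delta_rot": [0,0,0.003],"jaw": 3.6},{"translation": [-0.2,-0.07,4.6],"delta_rot": [0,0,0.003],"jaw": 3.6},{"translation": [-0.2,-0.07,4.85],"delta_rot": [0,0,0.003],"jaw": 3.6},{"translation": [-0.2,-0.07,4.85],"delta_rot": [0,0,0.003],"jaw": 3.6}]}}

```text
time: 7.3
tool_pos: [0.5271, -0.1256, 0.0963]
tool_rot: [-0.001, 0.743, 0.669, -0.0]
contact_force: [-7.0, 3.0, 12.7]
gripper_width: 0.457
grasp_force: 67.9
```

```bash
python3 go.py .5271 -.1263 .094 -6
```

```text
t 7.3 pos [ 0.5271 -0.1256  0.0963] yaw_y -5.95 F [-7.   3.  12.7] w 0.457 gf 67.9
trans cm [-0.07  0.    0.23] rot [-0.001 -0.     0.001]
```

```bash
python3 - <<'E'
from plant import *
from h import *
f=grab_frame("side");np.savez("side1.npz",**f)
i=f["pixels"][110:220,270:400];cv2.imwrite("pics/s1.png",cv2.resize(np.clip(i*1.5,0,255).astype(np.uint8),None,fx=5,fy=5,interpolation=cv2.INTER_CUBIC))
print(state()["contact_force"])
E
```

```text
[-7.22624176  1.64926679 13.03728799]
```

View pics/s1.png

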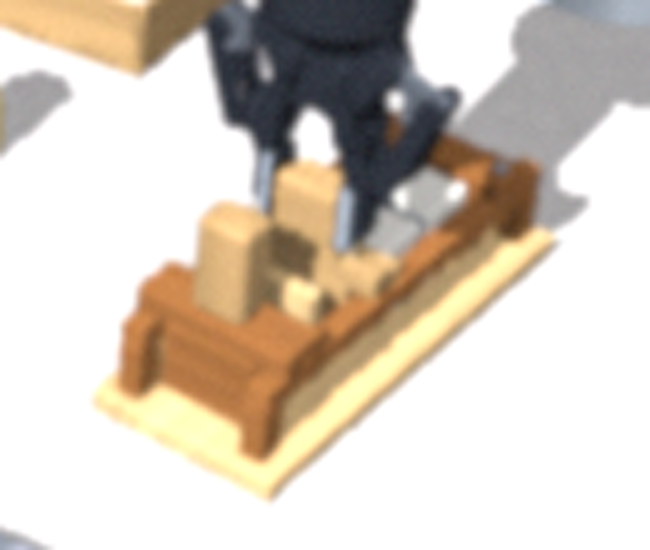

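The side view shows the new slip upright between slip0 and the plate, held by the fingers, with its ears at the rails. I release it slightly first.

Request:
{"fn": "send_rows", "kwargs": {"steps": [{"translation": [0,0,-0.1],"delta_rot": [0,0,0],"jaw": 4.3},{"translation": [0,0,-0.1],"delta_rot": [0,0,0],"jaw": 4.6},{"translation": [0,0,-0.1],"delta_rot": [0,0,0],"jaw": 5.2},{"translation": [0,0,-0.1],"delta_rot": [0,0,0],"jaw": 5.8},{"translation": [0,0,-0.1],"delta_rot": [0,0,0],"jaw": 6.4},{"translation": [0,0,-0.1],"delta_rot": [0,0,0],"jaw": 6.4},{"translation": [0,0,-0.1],"delta_rot": [0,0,0],"jaw": 6.4},{"translation": [0,0,-0.1],"delta_rot": [0,0,0],"jaw": 6.4}]}}

```text
time: 8.15
tool_pos: [0.5271, -0.1256, 0.0954]
tool_rot: [-0.0, 0.743, 0.669, -0.0]
contact_force: [-0.9, 0.2, -0.2]
gripper_width: 0.749
grasp_force: 0.0
```

```bash
python3 go.py .5271 -.1263 .2 -6
```

```text
t 8.15 pos [ 0.5271 -0.1256  0.0954] yaw_y -5.96 F [-0.9  0.2 -0.2] w 0.749 gf 0.0
trans cm [-6.000e-02  1.000e-02 -1.046e+01] rot [-0.    -0.     0.001]
```

Request:
{"fn": "send_rows", "kwargs": {"steps": [{"translation": [0,0,-2],"delta_rot": [0,0,0],"jaw": 6.4},{"translation": [0,0,-5],"delta_rot": [0,0,0],"jaw": 6.4},{"translation": [0,0,-9],"delta_rot": [0,0,0],"jaw": 5},{"translation": [4,0,-12],"delta_rot": [0,0,0],"jaw": 3},{"translation": [8,0,-12],"delta_rot": [0,0,0],"jaw": 0},{"translation": [12,0,-12],"delta_rot": [0,0,0],"jaw": 0},{"translation": [16,0,-12],"delta_rot": [0,0,0],"jaw": 0},{"translation": [17,0,-12],"delta_rot": [0,0,0],"jaw": 0}]}}

```text
time: 8.95
tool_pos: [0.5447, 0.0466, 0.2156]
tool_rot: [-0.0, 0.742, 0.671, 0.0]
contact_force: [-0.2, -0.9, 0.2]
gripper_width: 0.001
grasp_force: 0.0
```

```bash
cat > see.py <<'E'
import sys
from plant import *
from h import *
n=sys.argv[1]
f=grab_frame("top");np.savez(n+".npz",**f);W=cloud(f)
for nm,lo,hi in(("tab",.102,.116),("handle",.121,.135),("z70",.068,.08)):
    for p in comps(W,A,lo,hi,25):
        r=rect(p);c=tofr(np.array([r[0][0]/1e3,r[0][1]/1e3,0]))*1e3;print(nm,"fx,fy",c[:2].round(1),*r[1:])
i=f["pixels"][190:270,340:500];cv2.imwrite(f"pics/{n}.png",cv2.resize(np.clip(i*1.5,0,255).astype(np.uint8),None,fx=5,fy=5,interpolation=cv2.INTER_CUBIC))
E
python3 see.py t1;python3 go.py .5377 -.0248 .1 -6
```

```text
tab fx,fy [ -4.1 111.5] 30.1 11.0 19.4 30 109.1
tab fx,fy [-0.  25.8] 40.2 27.7 -6.0 324 108.0
handle fx,fy [ -0.6 109.6] 29.3 8.8 -4.2 89 127.3
z70 fx,fy [33.1 32.4] 19.3 10.1 -8.4 50 72.6
z70 fx,fy [33.9 18.1] 18.4 12.1 -12.0 58 71.9
z70 fx,fy [-11.  106.4] 71.3 24.8 -1.8 309 74.0
z70 fx,fy [ -0.1 -88.5] 92.0 30.0 -6.6 733 72.3
z70 fx,fy [-30.8  29.8] 22.4 6.6 -0.7 43 72.8
z70 fx,fy [-30.7  18.1] 24.1 12.4 -5.9 89 72.4
t 9.0 pos [0.5447 0.0463 0.2155] yaw_y -5.75 F [-0.2  0.4 -0. ] w 0.003 gf 0.0
trans cm [-7.160e+00  1.000e-02  1.154e+01] rot [ 0.    -0.001  0.004]
```

Request:
{"fn": "send_rows", "kwargs": {"steps": [{"translation": [-3,0,0],"delta_rot": [0,0,0.004],"jaw": 0},{"translation": [-6,0,0],"delta_rot": [0,0,0.004],"jaw": 0},{"translation": [-7.2,0,1],"delta_rot": [0,0,0.004],"jaw": 0},{"translation": [-7.2,0,3.5],"delta_rot": [0,0,0.004],"jaw": 0},{"translation": [-7.2,0,6.5],"delta_rot": [0,0,0.004],"jaw": 0},{"translation": [-7.2,0,9.5],"delta_rot": [0,0,0.004],"jaw": 0},{"translation": [-7.2,0,11.4],"delta_rot": [0,0,0.004],"jaw": 0},{"translation": [-7.2,0,11.4],"delta_rot": [0,0,0.004],"jaw": 0}]}}

```text
time: 9.8
tool_pos: [0.5341, -0.0282, 0.097]
tool_rot: [-0.003, 0.745, 0.668, -0.002]
contact_force: [-0.2, 0.6, 0.1]
gripper_width: 0.002
grasp_force: 0.0
```

```bash
python3 go.py .5377 -.0248 .1 -6; python3 go.py .5364 -.0368 .1 -6
```

```text
t 9.8 pos [ 0.5341 -0.0282  0.097 ] yaw_y -6.25 F [-0.2  0.6  0.1] w 0.002 gf 0.0
trans cm [ 0.38  0.32 -0.3 ] rot [-0.008 -0.001 -0.004]
t 9.8 pos [ 0.5341 -0.0282  0.097 ] yaw_y -6.25 F [-0.2  0.6  0.1] w 0.002 gf 0.0
trans cm [-0.83  0.32 -0.3 ] rot [-0.008 -0.001 -0.004]
```

Request:
{"fn": "send_rows", "kwargs": {"steps": [{"translation": [-0.4,0.3,-0.2],"delta_rot": [-0.008,0,-0.004],"jaw": 0},{"translation": [-0.8,0.3,-0.2],"delta_rot": [-0.008,0,-0.004],"jaw": 0},{"translation": [-1.2,0.3,-0.2],"delta_rot": [-0.008,0,-0.004],"jaw": 0},{"translation": [-1.6,0.3,-0.2],"delta_rot": [-0.008,0,-0.004],"jaw": 0},{"translation": [-2.0,0.3,-0.2],"delta_rot": [-0.008,0,-0.004],"jaw": 0},{"translation": [-2.4,0.3,-0.2],"delta_rot": [-0.008,0,-0.004],"jaw": 0},{"translation": [-2.8,0.3,-0.2],"delta_rot": [-0.008,0,-0.004],"jaw": 0},{"translation": [-2.8,0.3,-0.2],"delta_rot": [-0.008,0,-0.004],"jaw": 0}]}}

```text
time: 10.6
tool_pos: [0.5373, -0.0569, 0.1037]
tool_rot: [0.003, 0.743, 0.669, 0.003]
contact_force: [0.5, 1.4, 1.1]
gripper_width: 0.003
grasp_force: 0.8
```

```bash
cat >> go.py <<'E'
sys.argv=[''];from h import tofr
print("frame tcp mm",(tofr(s["tool_pos"])*1e3).round(1))
E
python3 go.py .5364 -.0568 .1 -6
```

```text
t 10.6 pos [ 0.5373 -0.0569  0.1037] yaw_y -5.98 F [0.5 1.4 1.1] w 0.003 gf 0.8
trans cm [ 0.   -0.09  0.37] rot [0.008 0.    0.   ]
frame tcp mm [  2.9 103.1 103.7]
```

Request:
{"fn": "send_rows", "kwargs": {"steps": [{"translation": [-0.1,-0.2,0.2],"delta_rot": [0.008,0,0],"jaw": 0},{"translation": [-0.2,-0.2,0.2],"delta_rot": [0.008,0,0],"jaw": 0},{"translation": [-0.3,-0.2,0.2],"delta_rot": [0.008,0,0],"jaw": 0},{"translation": [-0.4,-0.2,0.2],"delta_rot": [0.008,0,0],"jaw": 0},{"translation": [-0.5,-0.2,0.2],"delta_rot": [0.008,0,0],"jaw": 0},{"translation": [-0.5,-0.2,0.2],"delta_rot": [0.008,0,0],"jaw": 0},{"translation": [-0.5,-0.2,0.2],"delta_rot": [0.008,0,0],"jaw": 0},{"translation": [-0.5,-0.2,0.2],"delta_rot": [0.008,0,0],"jaw": 0}]}}

```text
time: 11.4
tool_pos: [0.5362, -0.0611, 0.103]
tool_rot: [0.001, 0.743, 0.669, 0.001]
contact_force: [3.1, 4.5, 5.8]
gripper_width: -0.0
grasp_force: 1.7
```

```bash
python3 go.py .5364 -.0568 .1 -6
```

```text
t 11.4 pos [ 0.5362 -0.0611  0.103 ] yaw_y -5.95 F [3.1 4.5 5.8] w -0.0 gf 1.7
trans cm [ 0.43 -0.03  0.3 ] rot [ 0.004 -0.     0.001]
frame tcp mm [  2.3  98.9 103. ]
```

Request:
{"fn": "send_rows", "kwargs": {"steps": [{"translation": [-0.1,-0.1,0],"delta_rot": [0,0,0],"jaw": 0},{"translation": [-0.15,-0.1,0],"delta_rot": [0,0,0],"jaw": 0},{"translation": [-0.2,-0.1,0],"delta_rot": [0,0,0],"jaw": 0},{"translation": [-0.25,-0.1,0],"delta_rot": [0,0,0],"jaw": 0},{"translation": [-0.3,-0.1,0],"delta_rot": [0,0,0],"jaw": 0},{"translation": [-0.3,-0.1,0],"delta_rot": [0,0,0],"jaw": 0},{"translation": [-0.3,-0.1,0],"delta_rot": [0,0,0],"jaw": 0},{"translation": [-0.3,-0.1,0],"delta_rot": [0,0,0],"jaw": 0}]}}

```text
time: 12.2
tool_pos: [0.5352, -0.0632, 0.1031]
tool_rot: [0.001, 0.743, 0.67, 0.002]
contact_force: [4.0, 5.8, 6.9]
gripper_width: -0.0
grasp_force: 3.2
```

```bash
python3 go.py .5364 -.0568 .1 -6; python3 - <<'E'
from plant import *
from h import *
for n in("side","top"):
    f=grab_frame(n);np.savez(n+"p1.npz",**f)
    r=(340,190,500,270) if n=="top" else (280,110,390,210)
    cv2.imwrite(f"pics/p1{n}.png",cv2.resize(np.clip(f["pixels"][r[1]:r[3],r[0]:r[2]]*1.5,0,255).astype(np.uint8),None,fx=5,fy=5,interpolation=cv2.INTER_CUBIC))
W=cloud(np.load("topp1.npz"));F=tofr(W[A[1]:A[3],A[0]:A[2]]).reshape(-1,3)*1e3
for lo,hi,nm in((104,113,"tabs"),(69,79,"z70")):
    s=F[(F[:,2]>lo)&(F[:,2]<hi)&(abs(F[:,0])<46)]
    print(nm,np.histogram(s[:,1],np.arange(0,120,2)))
E
```

```text
t 12.2 pos [ 0.5352 -0.0632  0.1031] yaw_y -5.94 F [4.  5.8 6.9] w -0.0 gf 3.2
trans cm [0.65 0.05 0.31] rot [ 0.004 -0.002  0.001]
frame tcp mm [  1.5  96.6 103.1]
tabs (array([0, 0, 0, 0, 0, 8, 7, 6, 6, 7, 7, 9, 8, 7, 6, 7, 7, 2, 0, 0, 0, 0,
       0, 0, 0, 0, 0, 0, 0, 0, 0, 0, 0, 0, 0, 0, 0, 0, 0, 0, 0, 0, 0, 0,
       0, 0, 0, 0, 0, 0, 0, 0, 0, 0, 0, 0, 0, 0, 0]), array([  0,   2,   4,   6,   8,  10,  12,  14,  16,  18,  20,  22,  24,
        26,  28,  30,  32,  34,  36,  38,  40,  42,  44,  46,  48,  50,
        52,  54,  56,  58,  60,  62,  64,  66,  68,  70,  72,  74,  76,
        78,  80,  82,  84,  86,  88,  90,  92,  94,  96,  98, 100, 102,
       104, 106, 108, 110, 112, 114, 116, 118]))
z70 (array([ 0,  1,  0,  0,  2,  9, 12, 14, 13, 14, 14, 15, 11, 15, 11, 13, 16,
       13,  8,  7,  8,  6,  5,  0,  0,  0,  0,  0,  4, 10,  3,  0,  0,  0,
        0,  0,  0,  0,  0,  0,  0,  0,  0,  0,  0,  0,  0,  0,  0,  0,  0,
        0,  0,  0,  0,  0,  0,  0,  0]), array([  0,   2,   4,   6,   8,  10,  12,  14,  16,  18,  20,  22,  24,
        26,  28,  30,  32,  34,  36,  38,  40,  42,  44,  46,  48,  50,
        52,  54,  56,  58,  60,  62,  64,  66,  68,  70,  72,  74,  76,
        78,  80,  82,  84,  86,  88,  90,  92,  94,  96,  98, 100, 102,
       104, 106, 108, 110, 112, 114, 116, 118]))
```

View pics/p1top.png

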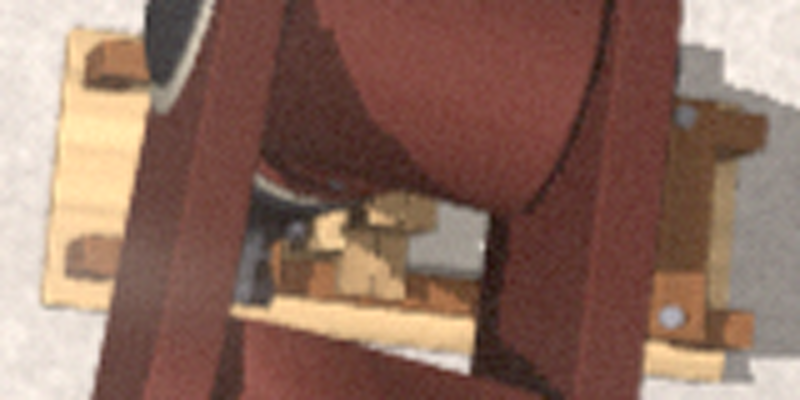

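The top view is mostly blocked by the arm, but the depth data shows the two-slip stack spanning frame y 10.3–34.3 with the pusher at about 28 mm. The two slips allow at most about 4 mm of compression, so a third slip is needed. I retreat and fetch the next one.

Request:
{"fn": "send_rows", "kwargs": {"steps": [{"translation": [0.5,0,0],"delta_rot": [0,0,0],"jaw": 0},{"translation": [1.2,0,0],"delta_rot": [0,0,0],"jaw": 0},{"translation": [2.2,0,0],"delta_rot": [0,0,0],"jaw": 0},{"translation": [3.5,0,0],"delta_rot": [0,0,0],"jaw": 0},{"translation": [4.8,0,-1],"delta_rot": [0,0,0],"jaw": 0},{"translation": [5.2,0,-4],"delta_rot": [0,0,0],"jaw": 0},{"translation": [5.2,0,-8],"delta_rot": [0,0,0],"jaw": 0},{"translation": [5.2,0,-10],"delta_rot": [0,0,0],"jaw": 0}]}}

```text
time: 13.1
tool_pos: [0.5395, -0.0121, 0.2048]
tool_rot: [0.001, 0.743, 0.67, 0.001]
contact_force: [0.8, 0.1, -0.2]
gripper_width: -0.001
grasp_force: 0.0
```

```bash
python3 go.py .5124 .2456 .21 19
```

```text
t 13.1 pos [ 0.5395 -0.0121  0.2048] yaw_y -5.92 F [ 0.8  0.1 -0.2] w -0.001 gf 0.0
trans cm [25.35 -5.35 -0.56] rot [ 0.003  0.002 -0.435]
frame tcp mm [  0.4 147.9 204.8]
```

Request:
{"fn": "send_rows", "kwargs": {"steps": [{"translation": [4,-0.9,-0.5],"delta_rot": [0.003,0.002,-0.07],"jaw": 0},{"translation": [8,-1.7,-0.5],"delta_rot": [0.003,0.002,-0.14],"jaw": 0},{"translation": [12,-2.5,-0.5],"delta_rot": [0.003,0.002,-0.21],"jaw": 4},{"translation": [16,-3.4,-0.5],"delta_rot": [0.003,0.002,-0.28],"jaw": 8.5},{"translation": [20,-4.2,-0.5],"delta_rot": [0.003,0.002,-0.35],"jaw": 8.5},{"translation": [24,-5.1,-0.5],"delta_rot": [0.003,0.002,-0.42],"jaw": 8.5},{"translation": [25.3,-5.3,-0.5],"delta_rot": [0.003,0.002,-0.435],"jaw": 8.5},{"translation": [25.3,-5.3,-0.5],"delta_rot": [0.003,0.002,-0.435],"jaw": 8.5}]}}

```text
time: 13.9
tool_pos: [0.5116, 0.2461, 0.2061]
tool_rot: [-0.002, 0.58, 0.815, -0.001]
contact_force: [0.8, -1.0, -0.2]
gripper_width: 0.987
grasp_force: 0.0
```

```bash
python3 go.py .5124 .2456 .093 19; python3 see.py t2
```

```text
t 13.9 pos [0.5116 0.2461 0.2061] yaw_y 19.11 F [ 0.8 -1.  -0.2] w 0.987 gf 0.0
trans cm [-0.09  0.11 11.31] rot [-0.004 -0.002  0.002]
frame tcp mm [-54.4 401.7 206.1]
tab fx,fy [-0.2 22. ] 40.1 25.1 -6.8 311 108.0
handle fx,fy [-1.000e-01  1.022e+02] 29.8 24.0 -6.2 226 127.7
z70 fx,fy [-1.00e-01  1.02e+02] 92.1 30.7 -6.0 535 74.1
z70 fx,fy [-0.2 22. ] 85.7 26.9 -4.3 327 72.4
z70 fx,fy [ -0.3 -86.8] 91.9 32.1 -6.3 745 72.4
z70 fx,fy [-0.1 64.8] 53.8 11.0 -5.4 166 74.0
```

Request:
{"fn": "send_rows", "kwargs": {"steps": [{"translation": [-0.05,0.05,3],"delta_rot": [-0.004,-0.002,0.002],"jaw": 8.5},{"translation": [-0.05,0.05,6],"delta_rot": [-0.004,-0.002,0.002],"jaw": 8.5},{"translation": [-0.05,0.05,8.5],"delta_rot": [-0.004,-0.002,0.002],"jaw": 8.5},{"translation": [-0.05,0.05,10],"delta_rot": [-0.004,-0.002,0.002],"jaw": 8.5},{"translation": [-0.05,0.05,11],"delta_rot": [-0.004,-0.002,0.002],"jaw": 8.5},{"translation": [-0.05,0.05,11.2],"delta_rot": [-0.004,-0.002,0.002],"jaw": 8.5},{"translation": [-0.05,0.05,11.2],"delta_rot": [-0.004,-0.002,0.002],"jaw": 8.5},{"translation": [-0.05,0.05,11.2],"delta_rot": [-0.004,-0.002,0.002],"jaw": 8.5}]}}

```text
time: 14.75
tool_pos: [0.5137, 0.2449, 0.0959]
tool_rot: [0.001, 0.582, 0.813, 0.002]
contact_force: [-0.1, 0.1, -0.0]
gripper_width: 0.993
grasp_force: 0.0
```

```bash
python3 go.py .5124 .2456 .093 19
```

```text
t 14.75 pos [0.5137 0.2449 0.0959] yaw_y 18.84 F [-0.1  0.1 -0. ] w 0.993 gf 0.0
trans cm [ 0.1  -0.1   0.29] rot [ 0.004 -0.    -0.003]
frame tcp mm [-52.2 400.8  95.9]
```

Request:
{"fn": "send_rows", "kwargs": {"steps": [{"translation": [0.1,-0.1,0.2],"delta_rot": [0.004,0,-0.003],"jaw": 8.5},{"translation": [0.1,-0.1,0.2],"delta_rot": [0.004,0,-0.003],"jaw": 6},{"translation": [0.1,-0.1,0.2],"delta_rot": [0.004,0,-0.003],"jaw": 3.6},{"translation": [0.1,-0.1,0.2],"delta_rot": [0.004,0,-0.003],"jaw": 3.6},{"translation": [0.1,-0.1,0.2],"delta_rot": [0.004,0,-0.003],"jaw": 3.6},{"translation": [0.1,-0.1,0.2],"delta_rot": [0.004,0,-0.003],"jaw": 3.6},{"translation": [0.1,-0.1,0.2],"delta_rot": [0.004,0,-0.003],"jaw": 3.6},{"translation": [0.1,-0.1,0.2],"delta_rot": [0.004,0,-0.003],"jaw": 3.6}]}}

```text
time: 15.55
tool_pos: [0.5117, 0.2455, 0.0929]
tool_rot: [-0.001, 0.581, 0.814, -0.0]
contact_force: [-0.9, -1.2, 3.3]
gripper_width: 0.456
grasp_force: 60.7
```

```bash
python3 go.py .5124 .2456 .225 19
```

```text
t 15.55 pos [0.5117 0.2455 0.0929] yaw_y 19.02 F [-0.9 -1.2  3.3] w 0.456 gf 60.7
trans cm [-1.000e-02  5.000e-02 -1.321e+01] rot [-0.002 -0.001  0.   ]
frame tcp mm [-54.2 401.2  92.9]
```

Request:
{"fn": "send_rows", "kwargs": {"steps": [{"translation": [0,0,-1],"delta_rot": [0,0,0],"jaw": 3.6},{"translation": [0,0,-3],"delta_rot": [0,0,0],"jaw": 3.6},{"translation": [0,0,-6],"delta_rot": [0,0,0],"jaw": 3.6},{"translation": [0,0,-9],"delta_rot": [0,0,0],"jaw": 3.6},{"translation": [0,0,-12],"delta_rot": [0,0,0],"jaw": 3.6},{"translation": [-2,0,-13.3],"delta_rot": [0,0,0],"jaw": 3.6},{"translation": [-5,0,-13.3],"delta_rot": [0,0,0],"jaw": 3.6},{"translation": [-9,0,-13.3],"delta_rot": [0,0,0],"jaw": 3.6}]}}

```text
time: 16.35
tool_pos: [0.541, 0.1604, 0.2264]
tool_rot: [-0.001, 0.58, 0.815, -0.0]
contact_force: [0.3, -0.8, -0.1]
gripper_width: 0.456
grasp_force: 61.9
```

```bash
python3 go.py .5284 -.1139 .225 -6
```

```text
t 16.35 pos [0.541  0.1604 0.2264] yaw_y 19.17 F [ 0.3 -0.8 -0.1] w 0.456 gf 61.9
trans cm [-25.49 -10.19   0.14] rot [-0.002 -0.     0.439]
frame tcp mm [-16.2 319.6 226.4]
```

Request:
{"fn": "send_rows", "kwargs": {"steps": [{"translation": [-4,-1.6,0],"delta_rot": [0,0,0.07],"jaw": 3.6},{"translation": [-8,-3.2,0],"delta_rot": [0,0,0.14],"jaw": 3.6},{"translation": [-12,-4.8,0],"delta_rot": [0,0,0.21],"jaw": 3.6},{"translation": [-16,-6.4,0],"delta_rot": [0,0,0.28],"jaw": 3.6},{"translation": [-20,-8,0],"delta_rot": [0,0,0.35],"jaw": 3.6},{"translation": [-23.5,-9.4,0],"delta_rot": [0,0,0.42],"jaw": 3.6},{"translation": [-25.4,-10.2,0],"delta_rot": [0,0,0.439],"jaw": 3.6},{"translation": [-25.4,-10.2,0],"delta_rot": [0,0,0.439],"jaw": 3.6}]}}

```text
time: 17.15
tool_pos: [0.5267, -0.1154, 0.2254]
tool_rot: [-0.001, 0.745, 0.667, -0.001]
contact_force: [0.3, 0.5, -0.7]
gripper_width: 0.453
grasp_force: 61.9
```

```bash
python3 go.py .5284 -.1139 .0935 -6
```

```text
t 17.15 pos [ 0.5267 -0.1154  0.2254] yaw_y -6.36 F [ 0.3  0.5 -0.7] w 0.453 gf 61.9
trans cm [ 0.18  0.2  13.19] rot [-0.003  0.001 -0.006]
frame tcp mm [ -1.5  43.9 225.4]
```

Request:
{"fn": "send_rows", "kwargs": {"steps": [{"translation": [0.05,0.15,0.5],"delta_rot": [0,0,-0.003],"jaw": 3.6},{"translation": [0.05,0.15,1],"delta_rot": [0,0,-0.003],"jaw": 3.6},{"translation": [0.05,0.15,2],"delta_rot": [0,0,-0.003],"jaw": 3.6},{"translation": [0.05,0.15,3],"delta_rot": [0,0,-0.003],"jaw": 3.6},{"translation": [0.05,0.15,4],"delta_rot": [0,0,-0.003],"jaw": 3.6},{"translation": [0.05,0.15,4.3],"delta_rot": [0,0,-0.003],"jaw": 3.6},{"translation": [0.05,0.15,4.3],"delta_rot": [0,0,-0.003],"jaw": 3.6},{"translation": [0.05,0.15,4.3],"delta_rot": [0,0,-0.003],"jaw": 3.6}]}}

```text
time: 17.95
tool_pos: [0.529, -0.1127, 0.1827]
tool_rot: [-0.001, 0.743, 0.669, -0.001]
contact_force: [-0.3, 0.2, -1.4]
gripper_width: 0.456
grasp_force: 61.9
```

```bash
python3 go.py .5284 -.1139 .0935 -6
```

```text
t 17.95 pos [ 0.529  -0.1127  0.1827] yaw_y -5.95 F [-0.3  0.2 -1.4] w 0.456 gf 61.9
trans cm [-0.12 -0.03  8.92] rot [-0.002  0.001  0.001]
frame tcp mm [  0.5  46.7 182.7]
```

Request:
{"fn": "send_rows", "kwargs": {"steps": [{"translation": [-0.1,0,1.5],"delta_rot": [0,0,0],"jaw": 3.6},{"translation": [-0.1,0,3],"delta_rot": [0,0,0],"jaw": 3.6},{"translation": [-0.1,0,4.5],"delta_rot": [0,0,0],"jaw": 3.6},{"translation": [-0.1,0,6],"delta_rot": [0,0,0],"jaw": 3.6},{"translation": [-0.1,0,7.2],"delta_rot": [0,0,0],"jaw": 3.6},{"translation": [-0.1,0,8.2],"delta_rot": [0,0,0],"jaw": 3.6},{"translation": [-0.1,0,8.7],"delta_rot": [0,0,0],"jaw": 3.6},{"translation": [-0.1,0,8.7],"delta_rot": [0,0,0],"jaw": 3.6}]}}

```text
time: 18.75
tool_pos: [0.5281, -0.1135, 0.0946]
tool_rot: [-0.001, 0.743, 0.669, -0.001]
contact_force: [-0.4, 0.4, -1.5]
gripper_width: 0.452
grasp_force: 62.2
```

```bash
python3 go.py .5284 -.1139 .0935 -6
```

```text
t 18.75 pos [ 0.5281 -0.1135  0.0946] yaw_y -5.95 F [-0.4  0.4 -1.5] w 0.452 gf 62.2
trans cm [-0.03  0.03  0.11] rot [-0.004  0.     0.001]
frame tcp mm [-0.3 45.8 94.6]
```

Clean and about 1–2 mm above seated. Release, then rise and withdraw.

Request:
{"fn": "send_rows", "kwargs": {"steps": [{"translation": [0,0,0.1],"delta_rot": [0,0,0],"jaw": 3.6},{"translation": [0,0,0.1],"delta_rot": [0,0,0],"jaw": 3.6},{"translation": [0,0,0.1],"delta_rot": [0,0,0],"jaw": 4.3},{"translation": [0,0,0.1],"delta_rot": [0,0,0],"jaw": 4.8},{"translation": [0,0,0.1],"delta_rot": [0,0,0],"jaw": 5.5},{"translation": [0,0,0.1],"delta_rot": [0,0,0],"jaw": 6.4},{"translation": [0,0,0.1],"delta_rot": [0,0,0],"jaw": 6.4},{"translation": [0,0,0.1],"delta_rot": [0,0,0],"jaw": 6.4}]}}

```text
time: 19.55
tool_pos: [0.5285, -0.1138, 0.0945]
tool_rot: [-0.001, 0.743, 0.669, -0.001]
contact_force: [1.0, 0.8, 0.3]
gripper_width: 0.752
grasp_force: 0.0
```

Request:
{"fn": "send_rows", "kwargs": {"steps": [{"translation": [0,0,-2],"delta_rot": [0,0,0],"jaw": 6.4},{"translation": [0,0,-5],"delta_rot": [0,0,0],"jaw": 6.4},{"translation": [0,0,-9],"delta_rot": [0,0,0],"jaw": 5},{"translation": [4,0,-12],"delta_rot": [0,0,0],"jaw": 3},{"translation": [8,0,-12],"delta_rot": [0,0,0],"jaw": 0},{"translation": [12,0,-12],"delta_rot": [0,0,0],"jaw": 0},{"translation": [16,0,-12],"delta_rot": [0,0,0],"jaw": 0},{"translation": [17,0,-12],"delta_rot": [0,0,0],"jaw": 0}]}}

```text
time: 20.35
tool_pos: [0.5464, 0.0585, 0.2145]
tool_rot: [-0.001, 0.742, 0.671, -0.001]
contact_force: [1.1, 0.2, -0.1]
gripper_width: -0.001
grasp_force: 0.0
```

```bash
python3 see.py t3;python3 go.py .5372 -.0290 .101 -6
```

```text
tab fx,fy [ 0.  45.5] 40.0 12.5 -5.9 161 108.2
tab fx,fy [-0.  22.8] 40.0 25.1 -6.4 310 108.1
z70 fx,fy [ 0.1 45.2] 85.0 13.0 -5.8 179 72.4
z70 fx,fy [33.6 23. ] 23.8 19.2 -85.5 122 72.4
z70 fx,fy [ -9.4 115. ] 73.7 7.8 -2.0 127 73.5
z70 fx,fy [ -0.2 -88.2] 92.2 28.9 -6.0 743 72.4
z70 fx,fy [-30.8  22.8] 24.7 24.0 81.7 170 72.3
t 20.4 pos [0.5464 0.0583 0.2143] yaw_y -5.74 F [ 0.1 -0.4 -0.4] w 0.002 gf 0.0
trans cm [-8.780e+00 -1.000e-02  1.133e+01] rot [-0.003 -0.     0.004]
frame tcp mm [-1.000e-01  2.186e+02  2.143e+02]
```

Request:
{"fn": "send_rows", "kwargs": {"steps": [{"translation": [-4,0,0],"delta_rot": [0,0,0.003],"jaw": 0},{"translation": [-7,0,0],"delta_rot": [0,0,0.003],"jaw": 0},{"translation": [-8.4,0,1],"delta_rot": [0,0,0.003],"jaw": 0},{"translation": [-8.4,0,4],"delta_rot": [0,0,0.003],"jaw": 0},{"translation": [-8.4,0,8],"delta_rot": [0,0,0.003],"jaw": 0},{"translation": [-8.4,0,10.5],"delta_rot": [0,0,0.003],"jaw": 0},{"translation": [-8.4,0,11],"delta_rot": [0,0,0.003],"jaw": 0},{"translation": [-8.4,0,11],"delta_rot": [0,0,0.003],"jaw": 0}]}}

```text
time: 21.2
tool_pos: [0.5366, -0.0285, 0.1033]
tool_rot: [-0.002, 0.744, 0.668, -0.002]
contact_force: [0.0, 0.2, 0.4]
gripper_width: 0.001
grasp_force: 0.0
```

```bash
python3 go.py .5346 -.0544 .101 -6
```

```text
t 21.2 pos [ 0.5366 -0.0285  0.1033] yaw_y -6.17 F [0.  0.2 0.4] w 0.001 gf 0.0
trans cm [-2.6   0.08  0.23] rot [-0.005  0.    -0.003]
frame tcp mm [ -0.8 131.3 103.3]
```

Request:
{"fn": "send_rows", "kwargs": {"steps": [{"translation": [-0.4,0.05,0.1],"delta_rot": [-0.004,0,-0.003],"jaw": 0},{"translation": [-0.8,0.05,0.1],"delta_rot": [-0.004,0,-0.003],"jaw": 0},{"translation": [-1.2,0.05,0.1],"delta_rot": [-0.004,0,-0.003],"jaw": 0},{"translation": [-1.5,0.05,0.1],"delta_rot": [-0.004,0,-0.003],"jaw": 0},{"translation": [-1.8,0.05,0.1],"delta_rot": [-0.004,0,-0.003],"jaw": 0},{"translation": [-2.1,0.05,0.1],"delta_rot": [-0.004,0,-0.003],"jaw": 0},{"translation": [-2.3,0.05,0.1],"delta_rot": [-0.004,0,-0.003],"jaw": 0},{"translation": [-2.3,0.05,0.1],"delta_rot": [-0.004,0,-0.003],"jaw": 0}]}}

```text
time: 22.0
tool_pos: [0.5361, -0.0509, 0.1042]
tool_rot: [0.001, 0.743, 0.669, 0.001]
contact_force: [1.6, 5.6, 4.5]
gripper_width: 0.003
grasp_force: 2.6
```

```bash
python3 go.py .5346 -.0544 .101 -6
```

```text
t 22.0 pos [ 0.5361 -0.0509  0.1042] yaw_y -5.98 F [1.6 5.6 4.5] w 0.003 gf 2.6
trans cm [-0.36 -0.11  0.32] rot [ 0.003 -0.001  0.   ]
frame tcp mm [  1.1 108.9 104.2]
```

```bash
cat > q.py <<'E'
from plant import *
from h import *
import sys
n=sys.argv[1]
f=grab_frame("side");np.savez(n+".npz",**f)
for k in("side0","sidep1",n):
    F=tofr(cloud(np.load(k+".npz"))).reshape(-1,3)*1e3
    def med(xa,xb,za,zb,ya,yb):
        s=F[(F[:,0]>xa)&(F[:,0]<xb)&(F[:,2]>za)&(F[:,2]<zb)&(F[:,1]>ya)&(F[:,1]<yb)]
        h=np.histogram(s[:,1],np.arange(ya,yb+1,2));m=h[1][h[0].argmax()]+1 if len(s) else 0
        t=s[abs(s[:,1]-m)<4];return round(np.median(t[:,1]),2) if len(t) else None,len(t)
    print(k,"bar+y L",med(-44,-20,63,71,75,130),"R",med(20,44,63,71,75,130))
    s=F[(F[:,2]>104)&(F[:,2]<113)&(abs(F[:,0])<18)&(F[:,1]<75)];print("  tabs y",np.percentile(s[:,1],[3,97]).round(1) if len(s) else None,len(s))
    s=F[(F[:,2]>123)&(F[:,2]<132)&(abs(F[:,0])<14)&(F[:,1]>60)&(F[:,1]<125)];print("  htop",np.percentile(s[:,1],[3,50,97]).round(1) if len(s) else None,len(s))
E
python3 q.py sq1
```

```text
side0 bar+y L (np.float64(119.09), 25) R (np.float64(118.28), 26)
  tabs y [14.4 28.1] 50
  htop [ 94.4 108.6 116.9] 77
sidep1 bar+y L (np.float64(88.44), 20) R (np.float64(89.26), 20)
  tabs y [14. 73.] 43
  htop [ 65.9 108.2 111.3] 25
sq1 bar+y L (np.float64(101.52), 18) R (np.float64(101.89), 21)
  tabs y [14.2 50.2] 49
  htop [ 80.8 119.6 122.8] 31
```

Request:
{"fn": "send_rows", "kwargs": {"steps": [{"translation": [-0.05,0,-0.05],"delta_rot": [0,0,0],"jaw": 0},{"translation": [-0.1,0,-0.1],"delta_rot": [0,0,0],"jaw": 0},{"translation": [-0.15,0,-0.1],"delta_rot": [0,0,0],"jaw": 0},{"translation": [-0.2,0,-0.1],"delta_rot": [0,0,0],"jaw": 0},{"translation": [-0.25,0,-0.1],"delta_rot": [0,0,0],"jaw": 0},{"translation": [-0.25,0,-0.1],"delta_rot": [0,0,0],"jaw": 0},{"translation": [-0.25,0,-0.1],"delta_rot": [0,0,0],"jaw": 0},{"translation": [-0.25,0,-0.1],"delta_rot": [0,0,0],"jaw": 0}]}}

```text
time: 22.85
tool_pos: [0.5358, -0.0525, 0.1043]
tool_rot: [0.0, 0.743, 0.669, 0.002]
contact_force: [5.4, 6.2, -0.1]
gripper_width: -0.003
grasp_force: 3.6
```

```bash
python3 go.py .5346 -.0544 .101 -6; python3 q.py sq2; python3 go.py .5346 -.0544 .101 -6
```

```text
t 22.85 pos [ 0.5358 -0.0525  0.1043] yaw_y -5.95 F [ 5.4  6.2 -0.1] w -0.003 gf 3.6
trans cm [-0.2  -0.1   0.33] rot [ 0.003 -0.002  0.001]
frame tcp mm [  0.9 107.3 104.3]
side0 bar+y L (np.float64(119.09), 25) R (np.float64(118.28), 26)
  tabs y [14.4 28.1] 50
  htop [ 94.4 108.6 116.9] 77
sidep1 bar+y L (np.float64(88.44), 20) R (np.float64(89.26), 20)
  tabs y [14. 73.] 43
  htop [ 65.9 108.2 111.3] 25
sq2 bar+y L (np.float64(100.14), 23) R (np.float64(101.08), 19)
  tabs y [15.5 51. ] 48
  htop [ 79.3 117.3 120.2] 31
t 22.9 pos [ 0.5358 -0.0526  0.1043] yaw_y -5.95 F [ 4.9  6.6 -0.1] w 0.001 gf 3.6
trans cm [-0.2  -0.1   0.33] rot [ 0.003 -0.002  0.001]
frame tcp mm [  0.9 107.3 104.3]
```

Request:
{"fn": "send_rows", "kwargs": {"steps": [{"translation": [-0.05,0.03,0],"delta_rot": [0,0,0],"jaw": 0},{"translation": [-0.1,0.06,0],"delta_rot": [0,0,0],"jaw": 0},{"translation": [-0.15,0.1,0],"delta_rot": [0,0,0],"jaw": 0},{"translation": [-0.15,0.1,0],"delta_rot": [0,0,0],"jaw": 0},{"translation": [-0.15,0.1,0],"delta_rot": [0,0,0],"jaw": 0},{"translation": [-0.15,0.1,0],"delta_rot": [0,0,0],"jaw": 0},{"translation": [-0.15,0.1,0],"delta_rot": [0,0,0],"jaw": 0},{"translation": [-0.15,0.1,0],"delta_rot": [0,0,0],"jaw": 0}]}}

```text
time: 23.7
tool_pos: [0.5357, -0.0537, 0.1043]
tool_rot: [-0.001, 0.743, 0.669, 0.001]
contact_force: [-0.2, 8.9, 3.1]
gripper_width: -0.004
grasp_force: 4.2
```

```bash
python3 q.py sq3|tail -3; python3 go.py .5346 -.0544 .101 -6;python3 q.py sq4|tail -3; python3 go.py .5346 -.0544 .101 -6
```

```text
sq3 bar+y L (np.float64(99.38), 20) R (np.float64(98.9), 21)
  tabs y [16.2 49.1] 51
  htop [101.6 115.7 119.6] 25
t 23.75 pos [ 0.5357 -0.0537  0.1042] yaw_y -5.95 F [0.3 8.2 2.7] w 0.002 gf 4.2
trans cm [-0.08 -0.1   0.32] rot [ 0.    -0.003  0.001]
frame tcp mm [  1.  106.1 104.2]
sq4 bar+y L (np.float64(98.81), 22) R (np.float64(98.54), 21)
  tabs y [14.7 48.5] 45
  htop [101.2 117.1 120. ] 25
t 23.8 pos [ 0.5357 -0.0537  0.1042] yaw_y -5.95 F [0.1 7.9 2.7] w -0.002 gf 4.2
trans cm [-0.08 -0.1   0.32] rot [ 0.    -0.003  0.001]
frame tcp mm [  1.  106.1 104.2]
```

```bash
python3 -c "
import numpy as np,cv2;cv2.imwrite('pics/end.png',np.load('sq4.npz')['pixels'])"
```

```text
(no output)
```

View pics/end.png

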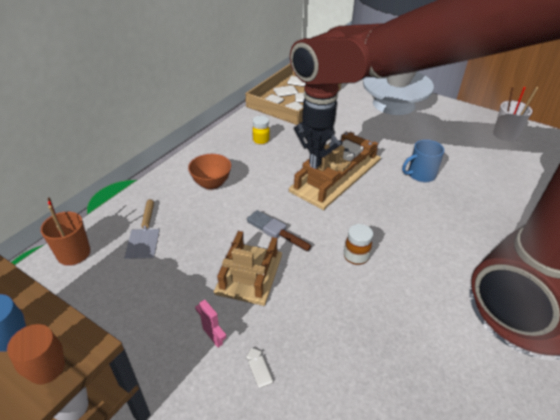

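The bystanders look undisturbed, one slip still hangs in the rack at (248,262), and the gripper is holding the handle pushed at (320,160).

```bash
python3 -c "
from plant import *
print(job_done())"
```

```text
the job is handed in; nothing more can be done
None
```

I hung two spare slips in the frame and handed in holding the handle pushed, with the plate spring compressed about 6 mm (by position and force) and the stack squeezed against the mould; the third spare still hangs in the rack.

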